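# Sort machined pins into a drawer by kind and shut it

## Robot

A 6-joint arm with a two-finger parallel gripper is mounted at the origin on the work surface. World frame = base frame: x ahead of the robot, y to its left, z up, the work surface at z = 0. Lengths are in mm, angles in degrees, forces in N, time in s.
With the tool pointing down it reaches from about 350 to 850 mm from the base axis. Payload 8.1 kg.
Tool frame: the origin (TCP) lies on the centre line of the jaws, within the pads' length; the fingertips stand 19 mm ahead of it and the grasp point (between the pads) is the TCP (r.tip_reach is the z of the fingertips in the tool frame, in mm); z points along the fingers, y is the line along which they close (so a half turn about z gives the same grasp; the last joint's range is limited). The gripper opens to 85 mm and grips with 20 to 120 N. Pads are 22 mm wide; open, the fingers measure 114 mm over their backs; the gripper's body (76 mm by 85 mm) begins 54 mm behind the grasp point. The pads swing forward as they close: fully open they stand 13 mm farther back than shut.
Start: joints at [-68.721, 7.471, 85.268, -0, 87.261, -4.893], TCP at [264.667, -538.476, 250.292] pointing down, gripper open.
Joint ranges: [-169.43, 169.43], [-51.17, 129.36], [1.28, 143.12], [-76.62, 256.62], [0, 156.53], [-152.29, 152.29]. Speed limits (degrees/s): [136.94, 136.94, 159.86, 180, 180, 180].

## Interface

Orientations are given as [roll, pitch, yaw] about the fixed x, y, z axes, in that order (R = Rz(yaw) Ry(pitch) Rx(roll)).
In Python, from bench import r gives the robot as it stands. The module is installed in compiled form; this text tells all that it offers.
- The arm moves only by the shell command python3 -m handwheel 'ROWS' [FORCE]. ROWS is JSON, a list of rows, each a list of 7 numbers: the shift along the tool's x, y, z in m, then the turn, a rotation vector about the tool's x, y, z in degrees, then the finger opening in m, from 0 to 0.0854. In form: [[tx, ty, tz, ax, ay, az, claw], ...]. A call has 1 to 8 rows; each row shifts and turns the commanded pose from where the row before left it, along the tool's axes as they then stand; what a row does not reach is not made up. A row lasts 1/12 s, in which the tool goes at most 41.7 mm and 7.16 degrees, less where a joint would pass 70% of its speed; a pose out of reach is approached as far as the arm can. A call with a gripper value outside its range is refused whole. The fingers move at their own pace and stop on an object; FORCE is the grip in N (left out, the last holds). Time passes only in rows, so rows that do not move let the fingers close. It gives the time, the measured TCP pose, the force, the opening and the grip force at its end, in the units of the state.
- r.sense(): the state, without advancing time (a new reading comes with each control period).
- r.snapshot(name): name is "scene" or "top" or "wrist"; returns (picture, depth): 384x512x3 uint8, blue, green, red; 384x512 float32, mm along the optical axis (not along the pixel's ray), 0 where there is no reading.
- r.calibration(name): a dict with "vfov" (degrees; the focal length in pixels is half the picture's height over the tangent of half this angle, whatever the lens; pixels are square), "cx", "cy" (the principal point, pixels), "dist" ([k1, k2, p1, p2, k3] as OpenCV has them; the pictures are not rectified), "rvec" (rotation vector, rad) and "tvec" (3), from world to camera coordinates, as OpenCV has them; the wrist camera has in their place "tool_from_camera" (4x4, takes a point from camera to tool coordinates, whose origin is the TCP and whose axes are the flange's). Camera axes: x right, y down, z forward; pixel columns grow to the right and rows downward; lengths in mm; the calibration is good to about 2 mm. A picture is of the moment at which its call begins: read the wrist's pose just before it. calibration takes no time and is no camera call.
- r.hand_in(): hands the job in; it is judged then, once.
The state is a dict: "time": time; "joint_pos": joint angles; "qd": joint speeds; "joint_efforts": joint torques, N m; "tool_pos": TCP position; "tcp_rot": TCP orientation; "ft_force": force on the tool from outside, world axes, zero at the start; "wrist_torque": the same for the moment, N m; "finger_gap": finger opening in mm; "grip_force": force on a finger pad.
Only numpy, scipy, OpenCV 4.12 (cv2) and the standard library are available. Lean on these libraries where they do the work, as an engineer would, in place of code of your own. Each camera call takes 0.05 s, during which the arm holds its last target. There are 200 camera calls.

## Task

Take the two dark steel pins, one plain and one with a collar, out of the slanted stand and put each into the drawer compartment where a pin of the same kind already lies; set them down inside rather than dropping them, and let them lie down. Then push the drawer gently shut, all the way to its stop. Leave the grey plug in its hole, and the bottle, jar and screwdriver where they are.

Things in the scene. Friction and masses are not known exactly. Their poses are not given: they have to be found in the camera images.
- plain: Plain pin: solid dark steel rod, 18 mm diameter, 90 mm long, mass about 0.18 kg, no collar. Origin on its axis at mid-length; its z axis runs along the rod. At the start it stands in a hole of the stand, 35 mm of its lower end (-z) hidden, the upper 55 mm (+z end) free.
- collared: Collared pin: the same 18 mm by 90 mm dark steel rod with a thin round collar (34 mm diameter, 5 mm thick, from z = +2 to +7 mm) near mid-length, about 0.2 kg. Origin on its axis at mid-length; its z axis runs along the rod. At the start it stands in a hole of the stand, 35 mm of its lower end (-z) hidden, the upper 55 mm (+z end) free. Above the collar 38 mm of bare rod are free to grip.
- sample_plain: A plain pin like the other, already lying in one compartment of the drawer (18 mm rod, 90 mm; origin at mid-length, z along the rod). It marks the compartment for plain pins.
- sample_collared: A collared pin like the other, already lying in the other compartment (origin at mid-length, z along the rod). It marks the compartment for collared pins.
- stand: Fixed stand, base 130 x 240 mm; origin on the table under the hole mouths, x away from the robot, y along the row. A white slanted block has three holes (20 mm wide, 35 mm deep, mouths at x = 0, z = 75 mm) at y = -65, 0, +65 mm: two hold pins, one a plug, in any order. Holes and pins lean 35 degrees from vertical, tops towards -x.
- shelf_edge (a point): Middle of the lower front edge of the stand's metal shelf, 240 mm wide, which hangs above and behind the pins (184 mm above the table, edge 3 mm behind the hole mouths; small blue bins on it reach 220 mm). It stops a gripper that comes straight down on a pin: come in and draw out along the pin's lean.
- unit: Low grey cabinet, 240 (x) x 300 (y) x 100 mm high, fixed; origin under its centre, front towards -x. One wide drawer; its blue front (outer face 119 mm, inner face 98 mm before the drawer centre) rises to 88 mm above the table. Clear height inside over the drawer floor is 66 mm, so a pin left standing on end blocks the drawer.
- unit_drawer0 (a joint): How far the drawer is open, m: 0 = fully shut against its stop, grows as it slides out along the cabinet's -x; starts 0.135 to 0.16. Sliding friction a few newtons.
- unit_drawer0_handle (a point): Middle of the drawer's handle: a horizontal steel bar 11 mm thick, 120 mm long along the drawer's y, 35 mm in front of the drawer front, 62 mm above the table.
- drawer_mid (a point): Centre of the drawer's inner floor (22 mm above the table), moves with the drawer; axes as the cabinet's. The inside is 195 mm (x) by 258 mm (y), walls 56 mm high, split by a thin divider (4 mm thick, 30 mm high) along x at y = 0 into two compartments, y > 0 and y < 0, each 127 mm wide.
- plug: Bystander: grey plastic plug that closes the third hole; its round cap (28 mm diameter, 7 mm thick) sits on the hole mouth, the rest is hidden. Origin on its axis, 10 mm out from the hole mouth. It stays where it is.
- bottle: Bystander: white plastic bottle, 54 mm diameter, 150 mm tall, origin at its underside.
- jar: Bystander: amber glass jar, 60 mm diameter, 70 mm tall, origin at its underside.
- screwdriver: Bystander: screwdriver lying on the table in front of the robot, along its own x.

How it is judged (in metres and radians):
At the end, for the whole second after the job is handed in: Both pins lie in the drawer at rest (under 30 mm/s), each on the same side of the divider as the sample of its kind, and the drawer is shut to within 5 mm of its stop (x of plain in the frame of drawer_mid between -0.1 and 0.1 m and y of plain in the frame of drawer_mid between -0.13 and 0.13 m and z of plain in the frame of drawer_mid between 0 and 0.06 m and x of collared in the frame of drawer_mid between -0.1 and 0.1 m and y of collared in the frame of drawer_mid between -0.13 and 0.13 m and z of collared in the frame of drawer_mid between 0 and 0.06 m and ((y of each of sample_plain, plain in the frame of drawer_mid above 0 m and y of each of sample_collared, collared in the frame of drawer_mid below 0 m) or (y of each of sample_plain, plain in the frame of drawer_mid below 0 m and y of each of sample_collared, collared in the frame of drawer_mid above 0 m)) and value of joint unit_drawer0 below 0.005 m and linear speed of each of plain, collared below 0.03 m/s); the robot touches nothing.
It fails at once if a pin is dropped: it falls freely, touching nothing, faster than 1 m/s (a fall of about 5 cm) ((contact force between plain and anything else below 0.01 N and linear speed of plain above 1 m/s) or (contact force between collared and anything else below 0.01 N and linear speed of collared above 1 m/s)).
It fails at once if the drawer is slammed: it moves in faster than 0.4 m/s (velocity of joint unit_drawer0 below -0.4 m/s).
It fails at once if the plug, bottle, jar or screwdriver is shifted by more than 30 mm (distance of any of plug, bottle, jar, screwdriver from where it was at the start of the episode above 0.03 m).
It also fails if it takes over 67 s, if anything falls off the work surface, if the arm or the gripper's body presses on something with over 40 N, if the wrist force passes 120 N, or if a joint passes its speed limit or range.

## Working session

There is one attempt and no reset: what is moved stays moved. The work goes in short steps, Python scripts to look and compute and a shell command to move; the robot and the scene stay as the last step left them, time stands still between calls to the robot, and variables do not carry over. Pictures are saved under pics/ and viewed, at most 10 in all, crops included, and the job is handed in when it is done.

```bash
mkdir -p pics && cat > h.py <<'E'
import numpy as np, cv2
from bench import r
from scipy.spatial.transform import Rotation as R
def K(c):
    f=192/np.tan(np.radians(c["vfov"]/2)); return np.array([[f,0,c["cx"]],[0,f,c["cy"]],[0,0,1]])
def ext(name):
    c=r.calibration(name)
    if "rvec" in c:
        Rm=cv2.Rodrigues(np.array(c["rvec"],float))[0]; t=np.array(c["tvec"],float).ravel()
        return c,Rm.T,-Rm.T@t   # cam->world
    s=r.sense(); T=np.array(c["tool_from_camera"]); Rt=R.from_euler('xyz',s["tcp_rot"],degrees=True).as_matrix()
    return c,Rt@T[:3,:3],Rt@T[:3,3]+np.array(s["tool_pos"])
def rays(E,px):
    c,Rm,o=E
    u=cv2.undistortPoints(np.array(px,float).reshape(-1,1,2),K(c),np.array(c["dist"],float)).reshape(-1,2)
    return (Rm@np.c_[u,np.ones(len(u))].T).T
def onz(E,px,z):
    d=rays(E,px); return E[2]+d*((z-E[2][2])/d[:,2])[:,None]
def cloud(E,depth):
    v,u=np.mgrid[0:384,0:512]; d=rays(E,np.c_[u.ravel(),v.ravel()])
    return (E[2]+d*depth.reshape(-1,1)).reshape(384,512,3)
def tri(E1,p1,E2,p2):
    d1=rays(E1,[p1])[0];d2=rays(E2,[p2])[0]
    s=np.linalg.lstsq(np.c_[d1,-d2],E2[2]-E1[2],rcond=None)[0]
    a=E1[2]+s[0]*d1;b=E2[2]+s[1]*d2
    return (a+b)/2,np.linalg.norm(a-b)
E
python3 - <<'E'
from h import *
for n in("scene","top"):
    E=ext(n); p,d=r.snapshot(n); cv2.imwrite(f"pics/{n}0.png",p); np.savez(f"{n}0.npz",p=p,d=d)
    print(n,E[2].round(),E[1][:,2].round(2),E[0]["vfov"],(d>0).mean())
print(r.sense())
E
```

```text
scene [1257. -249.  916.] [-0.65  0.17 -0.74] 52.04046383019535 0.9961090087890625
top [ 480.  -77. 1119.] [ 0.09  0.04 -0.99] 54.487207779397124 0.99603271484375
{'time': 0.1, 'joint_pos': array([-6.87203979e+01,  7.51115255e+00,  8.53243969e+01,  2.92431513e-03,
        8.72618803e+01, -4.89269339e+00]), 'qd': array([ 0.03069926, -0.02079942, -0.01076316, -0.06305975, -0.09205532,
        0.07953663]), 'joint_efforts': array([ 8.39446566e-04, -5.70953500e+01, -5.01941049e+01, -1.08840902e-04,
        8.11701408e-03, -1.77151435e-05]), 'tool_pos': array([ 264.51036194, -538.0216197 ,  249.33242753]), 'tcp_rot': array([-1.79903174e+02, -1.12198629e-02,  2.61721439e+01]), 'ft_force': array([-0.22651332,  0.54184469,  0.38389772]), 'wrist_torque': array([-0.02346063, -0.01648025, -0.02183192]), 'grip_force': 0.0, 'finger_gap': 85.26724826464093}
```

View pics/scene0.png

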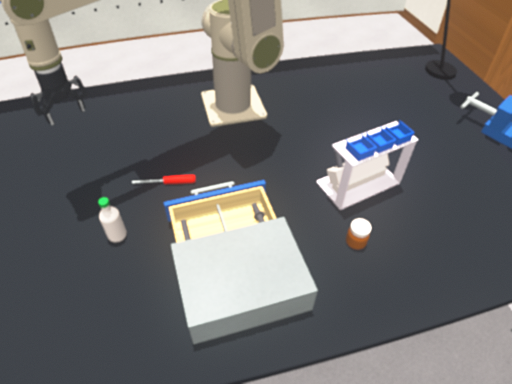

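View pics/top0.png

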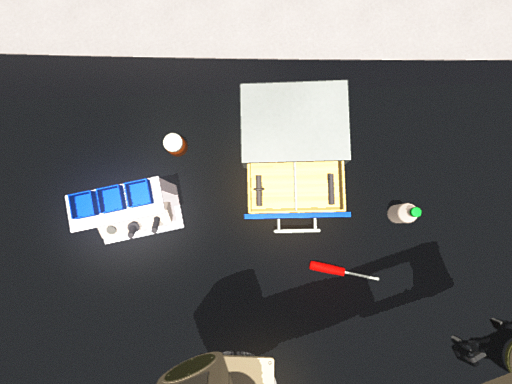

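Scene view: drawer open at (225,215), stand at (365,170), bottle at (113,222), jar at (358,234). Top view: pins at (133,230) and (156,224), plug at about (112,230), collared sample at (259,190) on the left, plain sample at (331,189) on the right, handle at (297,231).

```bash
python3 - <<'E'
from h import *
Z=np.load("top0.npz"); p,d=Z["p"],Z["d"]; E=ext("top"); C=cloud(E,d)
c=cv2.resize(p[170:250,55:190],None,fx=5.5,fy=5.5,interpolation=cv2.INTER_CUBIC); cv2.imwrite("pics/crop.png",c)
for n,q in dict(plug=(112,230),pinA=(133,230),pinB=(156,224),sampC=(259,190),sampP=(331,189),floor=(280,200),floor2=(312,200),front1=(250,215),front2=(346,214),handle=(297,231),div=(295,180),cab1=(242,160),cab2=(349,159),cabm=(300,110),bottle=(416,212),jar=(173,142),shaft=(360,275)).items():
    print(n,C[q[1],q[0]].round())
hsv=cv2.cvtColor(p,cv2.COLOR_BGR2HSV); H,S,V=cv2.split(hsv)
# bins
m=((H>100)&(H<130)&(S>150)&(C[...,2]>190))
P=C[m]; print("bins",m.sum()); 
if m.sum()>20:
  rect=cv2.minAreaRect(P[:,:2].astype(np.float32)); print(rect,np.median(P[:,2]))
m=((H>100)&(H<130)&(S>150)&(C[...,2]<120)&(C[...,1]<200)); P=C[m]
rect=cv2.minAreaRect(P[:,:2].astype(np.float32)); print("front",rect,np.percentile(P[:,2],90))
# dark in stand
m=((V<70)&(C[...,2]>75)&(C[...,2]<130)).astype(np.uint8); m[:170]=0;m[:,190:]=0;m[250:]=0
n,l,st,ce=cv2.connectedComponentsWithStats(m)
for i in range(1,n):
  if st[i,4]>5: print(st[i],ce[i].round(1),C[l==i].mean(0).round(),C[l==i][:,2].max().round())
E
```

```text
plug [457. 353.  80.]
pinA [459. 284. 109.]
pinB [477. 222. 108.]
sampC [582. -54.  45.]
sampP [ 591. -262.   40.]
floor [ 557. -116.   19.]
floor2 [ 559. -210.   21.]
front1 [508. -32.  84.]
front2 [ 518. -295.   88.]
handle [ 468. -164.   67.]
div [ 613. -157.   50.]
cab1 [659.  -6. 101.]
cab2 [ 669. -300.   99.]
cabm [ 804. -164.   99.]
bottle [ 526. -458.  149.]
jar [713. 197.  68.]
shaft [ 348. -350.   18.]
bins 1706
((534.40478515625, 165.962646484375), (487.0511779785156, 102.43390655517578), 89.22543334960938) 195.1134112042384
front ((511.56854248046875, -165.5189666748047), (13.106942176818848, 300.469482421875), 2.8134377002716064) 89.352949420796
```

View pics/crop.png

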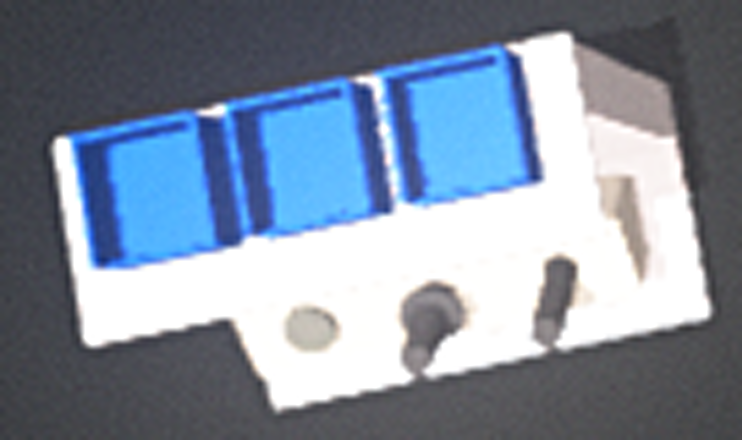

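Crop (scale 5.5, offset (55,170)): plug cap at (312,328), collared pin tip at (415,368) with collar at (430,312), and plain pin tip at (545,343) with base at (560,265). So the order from +y is plug, collared, plain.

```bash
cat >> h.py <<'E'
def rot(rpy): return R.from_euler('xyz',rpy,degrees=True)
def delta(target,rpy):
    "shift in current tool axes (mm) and then turn vector (deg)"
    s=r.sense(); A=rot(s["tcp_rot"])
    return A.inv().apply(np.array(target,float)-s["tool_pos"]).round(1),(A.inv()*rot(rpy)).as_rotvec(degrees=True).round(2)
E
python3 - <<'E'
from h import *
Z=np.load("top0.npz"); E=ext("top"); C=cloud(E,Z["d"]); p=Z["p"]
f=lambda q,z: onz(E,[(55+q[0]/5.5,170+q[1]/5.5)],z)[0].round(1)
pl=f((312,328),80.7); 
tc=f((415,368),118); tp=f((545,343),118); cc=f((430,312),92)
print("plug",pl,"tipC",tc,"tipP",tp,"collarC",cc)
# shelf front edge (top of shelf ~190)
for q in[(90,345),(230,320),(575,35),(50,140)]: print("shelf",C[int(170+q[1]/5.5),int(55+q[0]/5.5)].round(),f(q,188))
m=(C[...,2]>170)&(C[...,2]<240)&(C[...,1]>150)&(C[...,1]<480)&(C[...,0]>420)
print(cv2.minAreaRect(C[m][:,:2].astype(np.float32)))
print(np.array(r.calibration("wrist")["tool_from_camera"]).round(3),r.calibration("wrist")["vfov"])
print(delta([480,-160,320],r.sense()["tcp_rot"]))
E
```

```text
plug [457.5 353.2  80.7] tipC [440.3 285.9 118. ] tipP [454.1 222.9 118. ] collarC [467.3 289.5  92. ]
shelf [446. 509.  -0.] [449.6 409.5 188. ]
shelf [459. 436.  -2.] [462.5 346.5 188. ]
shelf [622. 252.   2.] [597.1 195.7 188. ]
shelf [557. 539.  -0.] [542.5 435.1 188. ]
((525.2177124023438, 305.44622802734375), (94.99082946777344, 243.01638793945312), 13.19351863861084)
[[   0.      -0.946   -0.325   82.829]
 [   1.       0.      -0.      -0.244]
 [   0.      -0.325    0.946 -123.327]
 [   0.       0.       0.       1.   ]] 62.07254120639046
(array([ 360.1, -244.3,  -70.2]), array([0., 0., 0.]))
```

```bash
python3 -m handwheel '[[0.03,-0.0204,-0.00585,0,0,0,0.04],[0.03,-0.0204,-0.00585,0,0,0,0.04],[0.03,-0.0204,-0.00585,0,0,0,0.04],[0.03,-0.0204,-0.00585,0,0,0,0.04],[0.03,-0.0204,-0.00585,0,0,0,0.04],[0.03,-0.0204,-0.00585,0,0,0,0.04],[0.03,-0.0204,-0.00585,0,0,0,0.04],[0.03,-0.0204,-0.00585,0,0,0,0.04]]' && python3 -m handwheel '[[0.03,-0.0204,-0.00585,0,0,0,0.04],[0.03,-0.0204,-0.00585,0,0,0,0.04],[0.03,-0.0204,-0.00585,0,0,0,0.04],[0.03,-0.0204,-0.00585,0,0,0,0.04],[0,0,0,0,0,0,0.04],[0,0,0,0,0,0,0.04]]' && python3 - <<'E'
from h import *
s=r.sense();print(s["time"],s["tool_pos"],s["tcp_rot"],s["joint_pos"].round(),s["finger_gap"])
S=Rot=np.array([[np.cos(np.radians(13.3)),-np.sin(np.radians(13.3)),0],[np.sin(np.radians(13.3)),np.cos(np.radians(13.3)),0],[0,0,1]])
o=np.array([475,293,75.]); a=S@[-.5736,0,.8192]
T=o+S@[0,-30,0]+a*170; print(T,delta(T,[180,-35,13.3]))
E
```

```text
time: 0.77
tool_pos: [408.4, -284.4, 297.0]
tcp_rot: [-180.0, 0.0, 26.2]
ft_force: [0.6, 0.2, -0.2]
finger_gap: 39.8
grip_force: 0.0
time: 1.27
tool_pos: [480.4, -158.3, 320.5]
tcp_rot: [-180.0, 0.0, 26.4]
ft_force: [-0.1, -0.6, -1.3]
finger_gap: 40.1
grip_force: 0.0
1.2667 [ 480.42201453 -158.34734893  320.46070289] [-1.79998848e+02  4.13507343e-03  2.63957891e+01] [-24.  -8.  94.  -0.  95.  40.] 40.07430449001646
[387.00487387 241.37202384 214.264     ] (array([  94. , -399.6,  106.2]), array([-4.  , 34.85, 12.69]))
```

```bash
python3 -m handwheel '[[0.0078,-0.0333,0.0088,0,0,0,0.04],[0.0078,-0.0333,0.0088,0,0,0,0.04],[0.0078,-0.0333,0.0088,0,0,0,0.04],[0.0078,-0.0333,0.0088,0,0,0,0.04],[0.0078,-0.0333,0.0088,0,0,0,0.04],[0.0078,-0.0333,0.0088,0,0,0,0.04],[0.0078,-0.0333,0.0088,0,0,0,0.04],[0.0078,-0.0333,0.0088,0,0,0,0.04]]' >/dev/null&& python3 -m handwheel '[[0.0078,-0.0333,0.0088,0,0,0,0.04],[0.0078,-0.0333,0.0088,0,0,0,0.04],[0.0078,-0.0333,0.0088,0,0,0,0.04],[0.0078,-0.0333,0.0088,0,0,0,0.04],[0,0,0,-0.67,5.81,2.12,0.04],[0,0,0,-0.67,5.81,2.12,0.04],[0,0,0,-0.67,5.81,2.12,0.04],[0,0,0,-0.67,5.81,2.12,0.04]]' >/dev/null&& python3 -m handwheel '[[0,0,0,-0.67,5.81,2.12,0.04],[0,0,0,-0.67,5.81,2.12,0.04],[0,0,0,0,0,0,0.04],[0,0,0,0,0,0,0.04],[0,0,0,0,0,0,0.04]]' && python3 - <<'E'
from h import *
s=r.sense();print(s["joint_pos"].round())
E=ext("wrist"); p,d=r.snapshot("wrist"); cv2.imwrite("pics/w1.png",p); np.savez("w1.npz",p=p,d=d,R=E[1],o=E[2])
E
```

```text
time: 3.02
tool_pos: [388.2, 239.7, 216.1]
tcp_rot: [180.0, -35.0, 13.1]
ft_force: [1.0, 0.2, 1.4]
finger_gap: 39.9
grip_force: 0.0
[ 34. -50. 139. -14.  58. 115.]
```

View pics/w1.png

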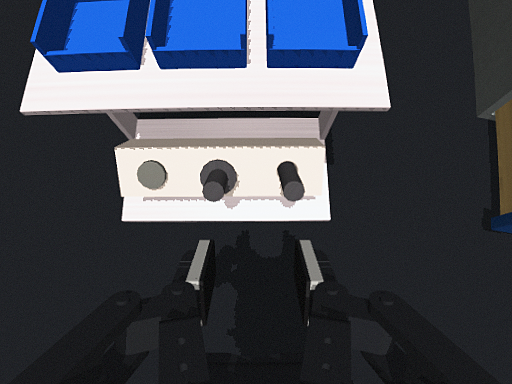

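Wrist view: plug at (152,174), collared pin end face at (213,190) with its collar at (218,175), and plain pin end face at (292,188). The fingers straddle columns 205–308.

```bash
python3 - <<'E'
from h import *
Z=np.load("w1.npz"); E=(r.calibration("wrist"),Z["R"],Z["o"]); C=cloud(E,Z["d"]); p=Z["p"]
g=cv2.cvtColor(p,cv2.COLOR_BGR2GRAY)
psi=np.radians(13.3); ex=np.array([np.cos(psi),np.sin(psi),0]); ey=np.array([-np.sin(psi),np.cos(psi),0]); a=-.5736*ex+[0,0,.8192]; b=np.cross(ey,a)
T=ext("top"); tops=dict(C=(55+415/5.5,170+368/5.5),P=(55+545/5.5,170+343/5.5))
for n,(x0,x1) in dict(C=(185,250),P=(265,320)).items():
    m=np.zeros_like(g); m[150:215,x0:x1]=(g[150:215,x0:x1]<110); m&=(C[...,2]>80).astype(np.uint8)
    Q=C[m>0]; t=Q@a; hi=np.percentile(t,97); F=m.astype(bool)&((C@a)>hi-6)
    # face pixels
    v,u=np.nonzero(F); cu,cv_=(u.min()+u.max())/2,(v.min()+v.max())/2
    fc=C[F]; c0=(np.percentile(fc,3,axis=0)+np.percentile(fc,97,axis=0))/2
    print(n,m.sum(),F.sum(),"px",(cu,cv_),"depth face",c0.round(1),fc.mean(0).round(1),"ext y",np.ptp(fc@ey).round(1))
    print("   tri with top",[x.round(1) for x in tri(E,(cu,cv_),T,tops[n])],"ray z=120:",onz(E,[(cu,cv_)],120)[0].round(1))
    # width centre lower down
    for s0 in(15,25,35,45):
        k=(m>0)&(abs(C@a-(hi-s0))<3); 
        if k.sum()>5: print("   at",s0,C[k].mean(0).round(1),(C[k]@ey).min().round(1),(C[k]@ey).max().round(1),"tip y",(c0@ey).round(1))
# shelf edge yaw check & plug
m=(C[...,2]>177)&(C[...,2]<235)&(C[...,0]>440); print(cv2.minAreaRect(C[m][:,:2].astype(np.float32)))
print("plug",C[174,152].round(1),"block",C[165,185].round(1),C[165,255].round(1))
E
```

```text
C 1137 372 px (np.float64(213.0), np.float64(186.5)) depth face [445.4 286.6 119.1] [444.6 286.2 122. ] ext y 41.8
   tri with top [array([442.3, 281.8, 136.6]), np.float64(5.6)] ray z=120: [448.1 287.6 120. ]
   at 15 [457.6 287.7 111.3] 168.2 184.9 tip y 176.4
   at 25 [463.2 288.7 102.9] 168.2 184.6 tip y 176.4
   at 35 [468.7 291.6  92.6] 162.1 192.5 tip y 176.4
P 655 358 px (np.float64(292.0), np.float64(181.5)) depth face [460.1 224.5 119. ] [459.5 224.5 120.7] ext y 39.7
   tri with top [array([458.4, 223.3, 131.4]), np.float64(11.6)] ray z=120: [466.5 226.7 120. ]
   at 15 [471.5 229.1 111.6] 105.8 121.0 tip y 112.7
   at 25 [477.1 230.7 103.4] 105.7 120.5 tip y 112.7
   at 35 [482.9 231.7  95.3] 105.2 120.7 tip y 112.7
   at 45 [488.2 233.5  86.6] 106.3 120.8 tip y 112.7
((521.054931640625, 305.3888854980469), (90.21524047851562, 240.2472381591797), 13.506706237792969)
plug [456.8 355.   81.4] block [473.4 327.7  78.6] [488.6 262.3  78.3]
```

```bash
cat >> h.py <<'E'
psi=np.radians(13.4); ex=np.array([np.cos(psi),np.sin(psi),0]); ey=np.array([-np.sin(psi),np.cos(psi),0]); a=-.5736*ex+np.array([0,0,.8192])
E
python3 - <<'E'
from h import *
Z=np.load("w1.npz"); E=(r.calibration("wrist"),Z["R"],Z["o"]); T=ext("top")
print(tri(E,(213,191),T,(130.5,235.9)),tri(E,(292,188.5),T,(154,231.4)))
P=np.array([459.8,224.9,119.3])
for k in (60,-16): print(k,P+a*k,delta(P+a*k,[180,-35,13.4]))
E
```

```text
(array([443.56510909, 285.56001994, 121.5042422 ]), np.float64(1.8629132342945296)) (array([458.48914068, 224.05149227, 121.30767976]), np.float64(4.8854453152575035))
60 [426.32094538 216.92416415 168.452     ] (array([-1.8, 30.8, 57.6]), array([ 0.22,  0.01, -0.29]))
-16 [468.7277479  227.02688956 106.1928    ] (array([ -1.8,  30.6, 133.6]), array([ 0.22,  0.01, -0.29]))
```

```bash
python3 -m handwheel '[[-0.001,0.0155,0.019,0,0,0,0.04],[-0.001,0.0155,0.019,0,0,-0.3,0.04],[0,0,0.019,0,0,0,0.04],[0,0,0.02,0,0,0,0.04],[0,0,0.02,0,0,0,0.04],[0,0,0.02,0,0,0,0.04],[0,0,0.016,0,0,0,0.04],[0,0,0,0,0,0,0.04]]' && python3 -m handwheel '[[0,0,0,0,0,0,0.04]]' && python3 - <<'E'
from h import *
P=np.array([459.8,224.9,119.3])
print(delta(P-a*16,[180,-35,13.4]))
E=ext("wrist"); p,d=r.snapshot("wrist"); cv2.imwrite("pics/w2.png",p[120:384,130:390])
E
```

```text
time: 3.73
tool_pos: [468.2, 225.4, 101.7]
tcp_rot: [179.7, -34.6, 13.4]
ft_force: [-0.9, -1.0, -0.5]
finger_gap: 40.5
grip_force: 0.0
time: 3.82
tool_pos: [467.9, 225.8, 103.9]
tcp_rot: [179.7, -34.8, 13.4]
ft_force: [0.4, -1.3, -0.6]
finger_gap: 40.3
grip_force: 0.0
(array([ 2.2, -1. , -1.3]), array([ 0.31,  0.24, -0.02]))
```

View pics/w2.png

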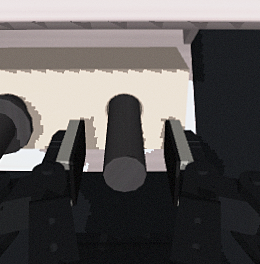

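Crop shows the plain pin centred at column 125 between the pads (75–178). I'll grip it.

```bash
python3 -m handwheel '[[0.002,-0.001,0,0,0,0,0.012],[0,0,0,0,0,0,0.012],[0,0,0,0,0,0,0.012],[0,0,0,0,0,0,0.012],[0,0,0,0,0,0,0.012]]' 50 && python3 -m handwheel '[[0,0,-0.006,0,0,0,0.012],[0,0,-0.01,0,0,0,0.012],[0,0,-0.012,0,0,0,0.012],[0,0,-0.012,0,0,0,0.012],[0,0,-0.012,0,0,0,0.012],[0,0,-0.006,0,0,0,0.012],[0,0,0,0,0,0,0.012],[0,0,0,0,0,0,0.012]]'
python3 - <<'E'
from h import *
# drawer geometry from top view
Z=np.load("top0.npz"); E=ext("top"); C=cloud(E,Z["d"]); p=Z["p"]
hsv=cv2.cvtColor(p,cv2.COLOR_BGR2HSV); H,S,V=cv2.split(hsv)
m=(H>100)&(H<130)&(S>150)&(C[...,2]<120)&(C[...,1]<50); m[:,:230]=0
v,u=np.nonzero(m); Q=onz(E,np.c_[u,v],88); rc=cv2.minAreaRect(Q[:,:2].astype(np.float32)); print("front@88",rc)
m=(C[...,2]>90)&(C[...,2]<110)&(C[...,1]<50)&(C[...,0]>620); v,u=np.nonzero(m); Q=onz(E,np.c_[u,v],100); print("cab@100",cv2.minAreaRect(Q[:,:2].astype(np.float32)))
for n,(x0,x1) in dict(sampC=(248,272),sampP=(320,340)).items():
    m=np.zeros_like(V); m[170:210,x0:x1]=(V[170:210,x0:x1]<90); v,u=np.nonzero(m); Q=onz(E,np.c_[u,v],31); print(n,cv2.minAreaRect(Q[:,:2].astype(np.float32)))
print("divider",onz(E,[(295,165),(295,210)],52).round(1))
print(delta([390,215,230],r.sense()["tcp_rot"]),r.sense()["joint_pos"].round(1))
E
```

```text
time: 4.28
tool_pos: [469.8, 228.1, 108.0]
tcp_rot: [179.8, -35.2, 13.4]
ft_force: [0.3, -3.9, 6.5]
finger_gap: 16.6
grip_force: 48.9
time: 4.95
tool_pos: [436.2, 220.7, 153.6]
tcp_rot: [179.8, -35.1, 13.4]
ft_force: [1.0, -0.1, -0.9]
finger_gap: 16.6
grip_force: 49.0
front@88 ((511.6395568847656, -160.6342315673828), (13.995857238769531, 290.3234558105469), 2.379796028137207)
cab@100 ((771.24267578125, -148.6140899658203), (226.70445251464844, 298.95294189453125), 3.0245723724365234)Traceback (most recent call last):
  File "<stdin>", line 9, in <module>
  File "h.py", line 18, in onz
    d=rays(E,px); return E[2]+d*((z-E[2][2])/d[:,2])[:,None]
  File "h.py", line 15, in rays
    u=cv2.undistortPoints(np.array(px,float).reshape(-1,1,2),K(c),np.array(c["dist"],float)).reshape(-1,2)
      ~~~~~~~~~~~~~~~~~~~^^^^^^^^^^^^^^^^^^^^^^^^^^^^^^^^^^^^^^^^^^^^^^^^^^^^^^^^^^^^^^^^^^^
cv2.error: OpenCV(4.12.0) /io/opencv/modules/calib3d/src/undistort.dispatch.cpp:347: error: (-215:Assertion failed) CV_IS_MAT(_src) && CV_IS_MAT(_dst) && (_src->rows == 1 || _src->cols == 1) && (_dst->rows == 1 || _dst->cols == 1) && _src->cols + _src->rows - 1 == _dst->rows + _dst->cols - 1 && (CV_MAT_TYPE(_src->type) == CV_32FC2 || CV_MAT_TYPE(_src->type) == CV_64FC2) && (CV_MAT_TYPE(_dst->type) == CV_32FC2 || CV_MAT_TYPE(_dst->type) == CV_64FC2) in function 'cvUndistortPointsInternal'
```

```bash
python3 -m handwheel '[[0,0,-0.015,0,0,0,0.012],[0,0,-0.02,0,0,0,0.012],[0,0,-0.015,0,0,0,0.012],[0,0,0,0,0,0,0.012],[0,0,0,0,0,0,0.012]]' && python3 - <<'E'
from h import *
print(delta([575,-203,215],[180,-45,2.8]),r.sense()["joint_pos"].round(1))
E
```

```text
time: 5.37
tool_pos: [408.6, 214.3, 194.6]
tcp_rot: [179.8, -35.1, 13.4]
ft_force: [0.4, -0.1, -2.2]
finger_gap: 16.2
grip_force: 49.1
(array([ 64.9, 444.4,  22.1]), array([-6.65,  9.86,  8.15])) [ 27.4 -49.9 141.7 -10.1  54.5 107.4]
```

```bash
python3 -m handwheel '[[0.0046,0.0317,0.0016,0,0,0,0.012],[0.0046,0.0317,0.0016,0,0,0,0.012],[0.0046,0.0317,0.0016,0,0,0,0.012],[0.0046,0.0317,0.0016,0,0,0,0.012],[0.0046,0.0317,0.0016,0,0,0,0.012],[0.0046,0.0317,0.0016,0,0,0,0.012],[0.0046,0.0317,0.0016,0,0,0,0.012]]' >/dev/null&& python3 -m handwheel '[[0.0046,0.0317,0.0016,0,0,0,0.012],[0.0046,0.0317,0.0016,0,0,0,0.012],[0.0046,0.0317,0.0016,0,0,0,0.012],[0.0046,0.0317,0.0016,0,0,0,0.012],[0.0046,0.0317,0.0016,0,0,0,0.012],[0.0046,0.0317,0.0016,0,0,0,0.012],[0.0046,0.0317,0.0016,0,0,0,0.012]]' >/dev/null && python3 -m handwheel '[[0,0,0,-1.66,2.47,2.04,0.012],[0,0,0,-1.66,2.47,2.04,0.012],[0,0,0,-1.66,2.47,2.04,0.012],[0,0,0,-1.66,2.47,2.04,0.012],[0,0,0,0,0,0,0.012],[0,0,0,0,0,0,0.012]]'  && python3 - <<'E'
from h import *
print(delta([601.7,-202.7,110],[180,-45,2.8]),r.sense()["joint_pos"].round(1))
E=ext("wrist"); p,d=r.snapshot("wrist"); C=cloud(E,d); cv2.imwrite("pics/w3.png",p); np.savez("w3.npz",p=p,d=d,R=E[1],o=E[2])
E
```

```text
time: 7.03
tool_pos: [578.2, -199.8, 210.9]
tcp_rot: [180.0, -44.5, 2.8]
ft_force: [0.5, 1.1, -0.9]
finger_gap: 16.7
grip_force: 49.5
(array([-54.1,   4. ,  88.4]), array([ 0.07,  0.53, -0.03])) [-39.5 -19.4 125.   40.7  46.2  26.2]
```

View pics/w3.png

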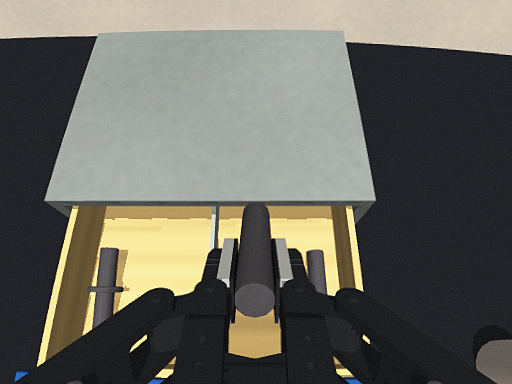

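Wrist view over the drawer: the held plain pin runs from (255,298) to (257,210). The divider is at column 214, the plain sample at (316,265), the collared sample at (108,285), and the cabinet's front top edge at row 201.

```bash
python3 - <<'E'
from h import *
Z=np.load("w3.npz"); E=(r.calibration("wrist"),Z["R"],Z["o"]); C=cloud(E,Z["d"])
print("cab edge",onz(E,[(48,201),(374,201)],100).round(1))
print("divider",onz(E,[(214,215)],52).round(1),C[215,214].round(1),"floor",C[240,180].round(1),C[235,295].round(1))
print("sP",onz(E,[(316,265)],40).round(1),"sC",onz(E,[(108,285)],40).round(1))
print("held pin top end",C[298,255].round(1),"mid",C[240,256].round(1))
print("far end px pin", C[212,257].round(1), C[225,257].round(1))
E
```

```text
cab edge [[ 652.1   -8.6  100. ]
 [ 666.5 -302.3  100. ]]
divider [[ 664.6 -154.6   52. ]] [ 664.5 -154.7   52.4] floor [ 644.9 -115.9   22.5] [ 657.  -240.9   21.5]
sP [[ 620.8 -259.6   40. ]] sC [[590.2 -55.1  40. ]]
held pin top end [ 565.9 -200.8  221.4] mid [ 596.7 -200.   200.5]
far end px pin [ 621.9 -199.6  175.1] [ 609.6 -200.   186.5]
```

```bash
python3 -m handwheel '[[-0.0092,0.0007,0.0146,0,0.5,0,0.012],[-0.0092,0.0007,0.0146,0,0,0,0.012],[-0.0092,0.0007,0.0146,0,0,0,0.012],[-0.0092,0.0007,0.0146,0,0,0,0.012],[-0.0092,0.0007,0.0146,0,0,0,0.012],[-0.0092,0.0007,0.0146,0,0,0,0.012],[0,0,0,0,0,0,0.012],[0,0,0,0,0,0,0.012]]' && python3 -m handwheel '[[-0.0047,0,0.0047,0,0,0,0.012],[-0.0047,0,0.0047,0,0,0,0.012],[-0.0047,0,0.0047,0,0,0,0.012],[0,0,0,0,0,0,0.012],[0,0,0,0,0,0,0.012]]'
```

```text
time: 7.75
tool_pos: [602.5, -203.1, 111.9]
tcp_rot: [179.9, -45.1, 2.8]
ft_force: [0.4, -0.1, -0.8]
finger_gap: 16.9
grip_force: 49.5
time: 8.17
tool_pos: [602.3, -203.2, 92.5]
tcp_rot: [179.9, -45.2, 2.8]
ft_force: [-0.5, -0.4, -1.7]
finger_gap: 16.7
grip_force: 49.5
```

Lower in small steps until contact.

```bash
for i in 1; do python3 -m handwheel '[[-0.0021,0,0.0021,0,0,0,0.012],[-0.0021,0,0.0021,0,0,0,0.012],[0,0,0,0,0,0,0.012]]'; python3 -m handwheel '[[-0.0014,0,0.0014,0,0,0,0.012],[0,0,0,0,0,0,0.012]]' 25; python3 -m handwheel '[[-0.0014,0,0.0014,0,0,0,0.012],[0,0,0,0,0,0,0.012]]'; done
```

```text
time: 8.42
tool_pos: [602.5, -203.3, 86.7]
tcp_rot: [179.8, -45.2, 2.9]
ft_force: [-0.6, 0.5, -2.7]
finger_gap: 16.3
grip_force: 49.5
time: 8.58
tool_pos: [602.6, -203.3, 84.8]
tcp_rot: [179.8, -45.2, 2.9]
ft_force: [0.6, -0.2, -1.2]
finger_gap: 16.7
grip_force: 49.5
time: 8.75
tool_pos: [602.6, -203.3, 82.8]
tcp_rot: [179.8, -45.2, 2.9]
ft_force: [0.4, 0.1, -1.9]
finger_gap: 16.7
grip_force: 49.5
```

```bash
python3 -m handwheel '[[-0.0014,0,0.0014,0,0,0,0.012],[0,0,0,0,0,0,0.012]]'; python3 -m handwheel '[[-0.0014,0,0.0014,0,0,0,0.012],[0,0,0,0,0,0,0.012]]'
```

```text
time: 8.92
tool_pos: [602.9, -203.5, 81.3]
tcp_rot: [179.8, -45.2, 2.9]
ft_force: [-0.2, -0.2, 0.6]
finger_gap: 16.5
grip_force: 49.8
time: 9.08
tool_pos: [603.6, -203.8, 80.4]
tcp_rot: [179.8, -45.3, 2.9]
ft_force: [0.5, 0.6, 4.0]
finger_gap: 16.6
grip_force: 50.0
```

Contact with the floor at about 5 N. I'll release.

```bash
python3 -m handwheel '[[0,0,0,0,0,0,0.022],[0,0,0,0,0,0,0.03],[0,0,0,0,0,0,0.04],[0,0,0,0,0,0,0.04],[0,0,0,0,0,0,0.04],[0,0,0,0,0,0,0.04]]' && python3 -m handwheel '[[0,0,-0.01,0,0,0,0.04],[0,0,-0.02,0,0,0,0.04],[0,0,-0.03,0,0,0,0.04],[0,0,-0.03,0,0,0,0.04],[0,0,-0.03,0,0,0,0.04],[0,0,0,0,0,0,0.04],[0,0,0,0,0,0,0.04]]' && python3 - <<'E'
from h import *
C0=np.array([445,286.5,119.5])
print(delta([410,213,205],[180,-35,13.4]),r.sense()["joint_pos"].round(1))
E=ext("wrist"); p,d=r.snapshot("wrist"); C=cloud(E,d); cv2.imwrite("pics/w4.png",p); np.savez("w4.npz",p=p,d=d,R=E[1],o=E[2])
E
```

```text
time: 9.58
tool_pos: [602.6, -203.4, 79.0]
tcp_rot: [179.8, -45.2, 2.9]
ft_force: [-0.7, 0.2, -0.1]
finger_gap: 39.8
grip_force: 0.0
time: 10.17
tool_pos: [518.0, -208.8, 166.3]
tcp_rot: [179.5, -45.4, 3.0]
ft_force: [0.1, 0.0, -0.6]
finger_gap: 40.0
grip_force: 0.0
(array([ -32.6, -426. ,  -92.1]), array([  7.25, -10.34,  -7.99])) [-47.2 -24.9 134.5  46.9  47.8  14.4]
```

View pics/w4.png

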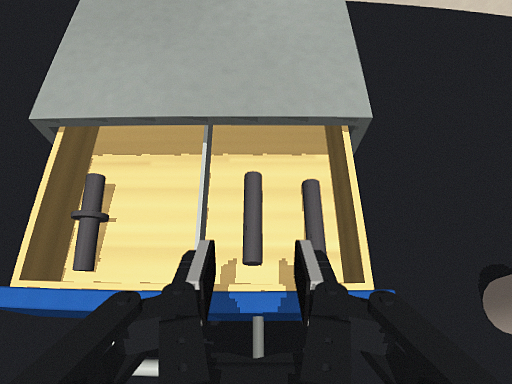

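Plain pin lies flat at (253,218), right of the divider (column 205), in the same compartment as the plain sample at (313,215).

```bash
python3 -m handwheel '[[-0.0023,-0.0304,-0.0066,0,0,0,0.04],[-0.0023,-0.0304,-0.0066,0,0,0,0.04],[-0.0023,-0.0304,-0.0066,0,0,0,0.04],[-0.0023,-0.0304,-0.0066,0,0,0,0.04],[-0.0023,-0.0304,-0.0066,0,0,0,0.04],[-0.0023,-0.0304,-0.0066,0,0,0,0.04],[-0.0023,-0.0304,-0.0066,0,0,0,0.04]]' >/dev/null&& python3 -m handwheel '[[-0.0023,-0.0304,-0.0066,0,0,0,0.04],[-0.0023,-0.0304,-0.0066,0,0,0,0.04],[-0.0023,-0.0304,-0.0066,0,0,0,0.04],[-0.0023,-0.0304,-0.0066,0,0,0,0.04],[-0.0023,-0.0304,-0.0066,0,0,0,0.04],[-0.0023,-0.0304,-0.0066,0,0,0,0.04],[-0.0023,-0.0304,-0.0066,0,0,0,0.04]]' >/dev/null && python3 -m handwheel '[[0,0,0,1.81,-2.58,-2,0.04],[0,0,0,1.81,-2.58,-2,0.04],[0,0,0,1.81,-2.58,-2,0.04],[0,0,0,1.81,-2.58,-2,0.04],[0,0,0,0,0,0,0.04],[0,0,0,0,0,0,0.04]]'  && python3 - <<'E'
from h import *
P=np.array([445,286.5,119.5])
print(r.sense()["joint_pos"].round(1))
for k in (60,-14): print(k,P+a*k,delta(P+a*k,[180,-35,13.4]))
E
```

```text
time: 11.88
tool_pos: [462.0, 199.6, 226.7]
tcp_rot: [-178.3, -32.1, 13.1]
ft_force: [-0.6, 0.7, -0.1]
finger_gap: 40.0
grip_force: 0.0
[ 18.3 -39.1 131.5  -1.4  55.5  95.2]
60 [411.52094538 278.52416415 168.652     ] (array([-57.4, -87.4,  35. ]), array([-1.47,  2.91, -0.31]))
-14 [452.81177941 288.36102836 108.0312    ] (array([-53.6, -85.5, 108.9]), array([-1.47,  2.91, -0.31]))
```

```bash
python3 -m handwheel '[[-0.02,0,0,-1.47,2.91,-0.31,0.04],[-0.02,0,0,0,0,0,0.04],[-0.017,-0.01,0,0,0,0,0.04],[0,-0.026,0.005,0,0,0,0.04],[0,-0.026,0.01,0,0,0,0.04],[0,-0.025,0.01,0,0,0,0.04],[0,0,0,0,0,0,0.04],[0,0,0,0,0,0,0.04]]'  && python3 - <<'E'
from h import *
P=np.array([445,286.5,119.5])
for k in (60,-14): print(k,P+a*k,delta(P+a*k,[180,-35,13.4]))
Ew=ext("wrist"); p,d=r.snapshot("wrist"); C=cloud(Ew,d); g=cv2.cvtColor(p,cv2.COLOR_BGR2GRAY)
m=(g<110)&(C[...,2]>80)&(C[...,2]<130)&(np.linalg.norm((C-P)[...,:2],axis=2)<30)
t=C@a; h=np.percentile(t[m],97); 
for s0 in (0,12,22,32):
    k=m&(abs(t-(h-s0))<2.5); print(s0,k.sum(),C[k].mean(0).round(1),((C[k]@ey).min()+(C[k]@ey).max()).round(1)/2,P@ey)
E
```

```text
time: 12.55
tool_pos: [409.4, 278.7, 172.6]
tcp_rot: [179.8, -34.8, 13.8]
ft_force: [-0.0, 0.0, -0.3]
finger_gap: 39.7
grip_force: 0.0
60 [411.52094538 278.52416415 168.652     ] (array([-0.6,  0.6,  4.4]), array([-0.03,  0.16,  0.3 ]))
-14 [452.81177941 288.36102836 108.0312    ] (array([-0.4,  0.7, 78.4]), array([-0.03,  0.16,  0.3 ]))
0 504 [444.6 287.  119.5] 176.15 175.5724720520921
12 71 [455.6 290.  113.9] 176.15 175.5724720520921
22 59 [461.  291.4 105.7] 176.15 175.5724720520921
32 54 [466.9 292.4  97.5] 176.2 175.5724720520921
```

```bash
python3 -m handwheel '[[0,0,0.018,0,0,0.3,0.04],[0,0,0.02,0,0,0,0.04],[0,0,0.02,0,0,0,0.04],[0,0,0.012,0,0,0,0.04],[0,0,0.007,0,0,0,0.04],[0,0,0,0,0,0,0.04],[0,0,0,0,0,0,0.04]]' && python3 -m handwheel '[[0,0,0,0,0,0,0.012],[0,0,0,0,0,0,0.012],[0,0,0,0,0,0,0.012],[0,0,0,0,0,0,0.012],[0,0,0,0,0,0,0.012]]' 50 && python3 -m handwheel '[[0,0,-0.006,0,0,0,0.012],[0,0,-0.01,0,0,0,0.012],[0,0,-0.012,0,0,0,0.012],[0,0,-0.012,0,0,0,0.012],[0,0,-0.012,0,0,0,0.012],[0,0,-0.006,0,0,0,0.012],[0,0,0,0,0,0,0.012],[0,0,0,0,0,0,0.012]]'
python3 -m handwheel '[[0,0,-0.015,0,0,0,0.012],[0,0,-0.02,0,0,0,0.012],[0,0,-0.01,0,0,0,0.012],[0,0,0,0,0,0,0.012],[0,0,0,0,0,0,0.012]]' && python3 - <<'E'
from h import *
ux=np.array([.9988,.0489]);uy=np.array([-.0489,.9988]);D=np.array([623.5,-156.5])
print(D-24*ux+45*uy)
print(delta([575,-113,215],[180,-45,2.8]),r.sense()["joint_pos"].round(1))
E
```

```text
time: 13.18
tool_pos: [454.5, 287.4, 113.0]
tcp_rot: [-179.8, -35.1, 13.1]
ft_force: [1.1, -0.5, 0.9]
finger_gap: 39.7
grip_force: 0.0
time: 13.6
tool_pos: [454.7, 288.8, 114.1]
tcp_rot: [-179.8, -35.2, 13.1]
ft_force: [-6.8, -0.7, 8.0]
finger_gap: 16.4
grip_force: 49.2
time: 14.27
tool_pos: [421.8, 280.5, 160.3]
tcp_rot: [-179.8, -35.1, 13.2]
ft_force: [-0.2, -0.8, -1.7]
finger_gap: 16.6
grip_force: 49.2
time: 14.68
tool_pos: [397.0, 274.5, 196.7]
tcp_rot: [-179.8, -35.1, 13.2]
ft_force: [-0.2, 0.2, -2.0]
finger_gap: 16.6
grip_force: 49.2
[ 597.3283 -112.7276]
(array([ 80.2, 417.9,  32.6]), array([-6.86,  9.9 ,  7.92])) [ 38.6 -41.2 136.9 -17.7  53.2 122.1]
```

```bash
python3 -m handwheel '[[0.0062,0.0321,0.0025,0,0,0,0.012],[0.0062,0.0321,0.0025,0,0,0,0.012],[0.0062,0.0321,0.0025,0,0,0,0.012],[0.0062,0.0321,0.0025,0,0,0,0.012],[0.0062,0.0321,0.0025,0,0,0,0.012],[0.0062,0.0321,0.0025,0,0,0,0.012],[0.0062,0.0321,0.0025,0,0,0,0.012]]' >/dev/null&& python3 -m handwheel '[[0.0062,0.0321,0.0025,0,0,0,0.012],[0.0062,0.0321,0.0025,0,0,0,0.012],[0.0062,0.0321,0.0025,0,0,0,0.012],[0.0062,0.0321,0.0025,0,0,0,0.012],[0.0062,0.0321,0.0025,0,0,0,0.012],[0.0062,0.0321,0.0025,0,0,0,0.012]]' >/dev/null && python3 -m handwheel '[[0,0,0,-1.71,2.47,1.98,0.012],[0,0,0,-1.71,2.47,1.98,0.012],[0,0,0,-1.71,2.47,1.98,0.012],[0,0,0,-1.71,2.47,1.98,0.012],[0,0,0,0,0,0,0.012],[0,0,0,0,0,0,0.012]]'  && python3 - <<'E'
from h import *
print(delta([594,-113,115],[180,-45,2.8]))
E=ext("wrist"); p,d=r.snapshot("wrist"); C=cloud(E,d); cv2.imwrite("pics/w5.png",p)
E
```

```text
time: 16.27
tool_pos: [573.8, -112.4, 213.1]
tcp_rot: [-179.9, -44.7, 2.8]
ft_force: [-0.1, -0.4, -0.9]
finger_gap: 16.2
grip_force: 49.6
(array([-54.7,   1.7,  83.9]), array([-0.06,  0.28, -0.01]))
```

View pics/w5.png

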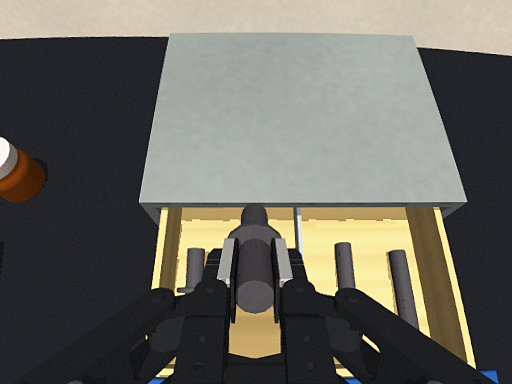

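The collared pin is held at (255,260), over the left compartment. The divider is at column 299 and the collared sample at (195,280).

```bash
python3 -m handwheel '[[-0.0091,0.0003,0.014,0,0.3,0,0.012],[-0.0091,0.0003,0.014,0,0,0,0.012],[-0.0091,0.0003,0.014,0,0,0,0.012],[-0.0091,0.0003,0.014,0,0,0,0.012],[-0.0091,0.0003,0.014,0,0,0,0.012],[-0.0091,0.0003,0.014,0,0,0,0.012],[0,0,0,0,0,0,0.012],[0,0,0,0,0,0,0.012]]' && python3 -m handwheel '[[-0.0047,0,0.0047,0,0,0,0.012],[-0.0047,0,0.0047,0,0,0,0.012],[-0.0047,0,0.0047,0,0,0,0.012],[0,0,0,0,0,0,0.012],[0,0,0,0,0,0,0.012]]' && for i in 1; do python3 -m handwheel '[[-0.0014,0,0.0014,0,0,0,0.012],[0,0,0,0,0,0,0.012]]' ; python3 -m handwheel '[[-0.0014,0,0.0014,0,0,0,0.012],[0,0,0,0,0,0,0.012]]' ;done
```

```text
time: 16.98
tool_pos: [595.8, -113.1, 116.6]
tcp_rot: [-179.9, -45.1, 2.8]
ft_force: [0.5, 0.0, -1.6]
finger_gap: 16.3
grip_force: 49.6
time: 17.4
tool_pos: [596.7, -113.6, 99.0]
tcp_rot: [180.0, -45.3, 2.8]
ft_force: [-0.5, 0.0, -2.0]
finger_gap: 16.1
grip_force: 49.6
time: 17.57
tool_pos: [596.7, -113.6, 96.8]
tcp_rot: [179.9, -45.3, 2.9]
ft_force: [0.4, 0.2, -1.7]
finger_gap: 16.4
grip_force: 49.6
time: 17.73
tool_pos: [596.2, -113.3, 93.9]
tcp_rot: [180.0, -45.3, 2.8]
ft_force: [0.2, -0.2, -1.6]
finger_gap: 16.2
grip_force: 49.6
```

```bash
for i in 1; do python3 -m handwheel '[[-0.0014,0,0.0014,0,0,0,0.012],[-0.0014,0,0.0014,0,0,0,0.012],[0,0,0,0,0,0,0.012]]' |grep -E "pos|ft"; python3 -m handwheel '[[-0.0014,0,0.0014,0,0,0,0.012],[0,0,0,0,0,0,0.012]]' |grep -E "pos|ft" ;  python3 -m handwheel '[[-0.0014,0,0.0014,0,0,0,0.012],[0,0,0,0,0,0,0.012]]' |grep -E "pos|ft" ; done
```

```text
tool_pos: [595.8, -113.1, 89.1]
ft_force: [-0.8, 0.7, -2.1]
tool_pos: [596.1, -113.3, 87.6]
ft_force: [-0.4, 0.2, -1.0]
tool_pos: [596.8, -113.5, 86.5]
ft_force: [-0.6, 0.1, 2.4]
```

```bash
python3 -m handwheel '[[0,0,0,0,0,0,0.022],[0,0,0,0,0,0,0.03],[0,0,0,0,0,0,0.04],[0,0,0,0,0,0,0.04],[0,0,0,0,0,0,0.04],[0,0,0,0,0,0,0.04]]' && python3 -m handwheel '[[0,0,-0.01,0,0,0,0.04],[0,0,-0.02,0,0,0,0.04],[0,0,-0.03,0,0,0,0.04],[0,0,-0.03,0,0,0,0.04],[0,0,-0.03,0,0,0,0.04],[0,0,0,0,0,0,0.04],[0,0,0,0,0,0,0.04]]' && python3 - <<'E'
from h import *
E=ext("wrist"); p,d=r.snapshot("wrist"); C=cloud(E,d); cv2.imwrite("pics/w6.png",p); np.savez("w6.npz",p=p,d=d,R=E[1],o=E[2])
print(r.sense()["joint_pos"].round(1),delta([420,-160,200],[180,0,2.8]),delta([420,-160,200],[180,-30,92.8]))
E
```

```text
time: 18.82
tool_pos: [596.1, -113.2, 85.7]
tcp_rot: [180.0, -45.2, 2.8]
ft_force: [-0.7, 0.4, 0.1]
finger_gap: 39.7
grip_force: 0.0
time: 19.4
tool_pos: [511.9, -118.9, 174.2]
tcp_rot: [179.6, -45.6, 3.0]
ft_force: [0.3, -0.0, -0.3]
finger_gap: 40.1
grip_force: 0.0
[-36.  -39.  142.7  38.9  45.   30.9] (array([-45.5,  37.5, -86.3]), array([ 1.500e-01, -4.541e+01,  1.000e-02])) (array([-45.5,  37.5, -86.3]), array([ 55.29, -11.98, -71.35]))
```

View pics/w6.png

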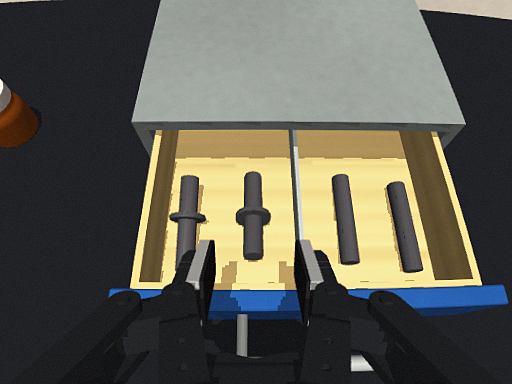

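Collared pin lies at (253,215), left of the divider (column 296), beside the collared sample at (188,215). Both plain pins are on the right at (345,220) and (404,225). Next I close the fingers, turn the tool vertical and go in front of the handle.

```bash
python3 -m handwheel '[[0,0,0,0,-6.5,0,0],[0,0,0,0,-6.5,0,0],[0,0,0,0,-6.5,0,0],[0,0,0,0,-6.5,0,0],[0,0,0,0,-6.5,0,0],[0,0,0,0,-6.5,0,0],[0,0,0,0,-6.4,0,0],[0,0,0,0,0,0,0]]' 20 && python3 -m handwheel '[[-0.022,0.0095,0,0,0,0,0],[-0.022,0.0095,0,0,0,0,0],[-0.022,0.0095,0,0,0,0,0],[-0.022,0.0095,0,0,0,0,0],[0,0,0,0,0,0,0],[0,0,0,0,0,0,0]]' && python3 - <<'E'
from h import *
print(r.sense()["joint_pos"].round(1),delta([425,-163,62],[180,0,2.8]))
p,d=r.snapshot("top"); E=ext("top"); C=cloud(E,d)
m=(C[...,2]>55)&(C[...,2]<75)&(C[...,0]<485)&(C[...,0]>455)&(abs(C[...,1]+163)<80); print(m.sum(),C[m].mean(0),np.percentile(C[m],[2,98],axis=0))
E
```

```text
time: 20.12
tool_pos: [511.6, -116.0, 164.2]
tcp_rot: [-179.8, 1.0, 3.0]
ft_force: [0.6, 0.3, -1.1]
finger_gap: 0.4
grip_force: 0.0
time: 20.62
tool_pos: [424.0, -159.4, 168.5]
tcp_rot: [-179.9, 0.2, 2.8]
ft_force: [0.1, 0.2, -0.0]
finger_gap: 0.1
grip_force: 0.0
[-27.1 -12.7 113.4   0.   79.4  60.2] (array([  1.1,   3.8, 106.5]), array([-0.09,  0.15, -0.05]))
75 [ 471.84969887 -138.97139494   65.66931481] [[ 463.46057621 -226.68739533   61.18686883]
 [ 483.32448758  -99.86002761   69.33526537]]
```

Lower in front of the bar, then approach.

```bash
python3 -m handwheel '[[0,0.001,0.02,0,0,0,0],[0,0.001,0.025,0,0,0,0],[0,0.001,0.025,0,0,0,0],[0,0.001,0.025,0,0,0,0],[0,0,0.008,0,0,0,0],[0,0,0,0,0,0,0],[0,0,0,0,0,0,0]]' && python3 -m handwheel '[[0.006,0,0,0,0,0,0],[0.006,0,0,0,0,0,0],[0.006,0,0,0,0,0,0],[0.006,0,0,0,0,0,0],[0.006,0,0,0,0,0,0],[0.006,0,0,0,0,0,0],[0.006,0,0,0,0,0,0],[0.006,0,0,0,0,0,0]]' && python3 -m handwheel '[[0.008,0,0,0,0,0,0],[0.008,0,0,0,0,0,0],[0.008,0,0,0,0,0,0],[0.008,0,0,0,0,0,0],[0.008,0,0,0,0,0,0],[0.008,0,0,0,0,0,0]]'
```

```text
time: 21.25
tool_pos: [425.2, -163.2, 67.5]
tcp_rot: [-180.0, 0.2, 2.8]
ft_force: [-0.5, -0.9, 0.9]
finger_gap: 0.2
grip_force: 0.0
time: 21.92
tool_pos: [473.4, -161.3, 67.4]
tcp_rot: [180.0, 0.2, 2.8]
ft_force: [-2.1, -0.3, 0.3]
finger_gap: -0.2
grip_force: 0.7
time: 22.42
tool_pos: [521.7, -158.9, 67.2]
tcp_rot: [180.0, 0.2, 2.8]
ft_force: [-0.9, -1.3, 0.6]
finger_gap: 0.4
grip_force: 0.7
```

```bash
python3 -m handwheel '[[0.006,0,0,0,0,0,0],[0.006,0,0,0,0,0,0],[0.006,0,0,0,0,0,0],[0.006,0,0,0,0,0,0],[0.006,0,0,0,0,0,0],[0.006,0,0,0,0,0,0],[0.006,0,0,0,0,0,0],[0.006,0,0,0,0,0,0]]' && python3 - <<'E'
from h import *
p,d=r.snapshot("top"); E=ext("top"); C=cloud(E,d); H,S,V=cv2.split(cv2.cvtColor(p,cv2.COLOR_BGR2HSV))
m=(H>100)&(H<130)&(S>150)&(C[...,2]<120)&(C[...,1]<50); m[:,:230]=0
v,u=np.nonzero(m); Q=onz(E,np.c_[u,v],88); print(cv2.minAreaRect(Q[:,:2].astype(np.float32)))
E
```

```text
time: 23.08
tool_pos: [569.3, -156.6, 67.2]
tcp_rot: [180.0, 0.2, 2.8]
ft_force: [-1.5, 0.5, 1.3]
finger_gap: 0.1
grip_force: 0.7
((618.8114013671875, -49.80746078491211), (14.06959342956543, 80.91073608398438), 1.3542314767837524)
```

```bash
python3 -m handwheel '[[0.004,0,0,0,0,0,0],[0.004,0,0,0,0,0,0],[0.004,0,0,0,0,0,0],[0.004,0,0,0,0,0,0],[0.004,0,0,0,0,0,0],[0.004,0,0,0,0,0,0],[0.003,0,0,0,0,0,0],[0.003,0,0,0,0,0,0]]' && python3 -m handwheel '[[0.002,0,0,0,0,0,0],[0.002,0,0,0,0,0,0],[0.001,0,0,0,0,0,0],[0.001,0,0,0,0,0,0]]'  && python3 -m handwheel '[[0.001,0,0,0,0,0,0],[0.001,0,0,0,0,0,0],[0.001,0,0,0,0,0,0]]'
```

```text
time: 23.8
tool_pos: [595.4, -155.3, 66.6]
tcp_rot: [-180.0, 0.6, 2.8]
ft_force: [-34.6, 0.4, 23.1]
finger_gap: -0.3
grip_force: 17.0
time: 24.13
tool_pos: [595.9, -155.3, 66.5]
tcp_rot: [-179.9, 1.3, 2.8]
ft_force: [-56.4, 0.1, 40.4]
finger_gap: 0.3
grip_force: 28.9
time: 24.38
tool_pos: [596.1, -155.3, 66.4]
tcp_rot: [-179.8, 1.7, 2.8]
ft_force: [-72.5, -0.4, 52.4]
finger_gap: 0.2
grip_force: 36.9
```

Force is building, so it is at a stop. I'll back off and check.

```bash
python3 -m handwheel '[[-0.006,0,0,0,0,0,0],[-0.01,0,0,0,0,0,0],[-0.02,0,0,0,0,0,0],[-0.03,0,0,0,0,0,0],[-0.03,0,0,0,0,0,0],[-0.03,0,0,0,0,0,0],[-0.03,0,0,0,0,0,0],[0,0,0,0,0,0,0]]' && python3 -m handwheel '[[-0.02,0,-0.03,0,0,0,0],[0,0,-0.04,0,0,0,0],[0,0,-0.04,0,0,0,0],[0,0,0,0,0,0,0],[0,0,0,0,0,0,0]]' && python3 - <<'E'
from h import *
p,d=r.snapshot("top"); E=ext("top"); C=cloud(E,d); H,S,V=cv2.split(cv2.cvtColor(p,cv2.COLOR_BGR2HSV))
q,_=r.snapshot("wrist"); cv2.imwrite("pics/end.png",np.vstack([p[60:290,100:500],cv2.resize(q,(400,300))]))
m=(H>100)&(H<130)&(S>150)&(C[...,2]<120)&(C[...,1]<50); m[:,:230]=0
v,u=np.nonzero(m); Q=onz(E,np.c_[u,v],88); rc=cv2.minAreaRect(Q[:,:2].astype(np.float32)); print(rc,r.sense()["time"])
c=(C[...,2]>94)&(C[...,2]<110)&(C[...,1]<50)&(C[...,0]>620)
for y0 in (-80,-160,-240):
    k=m&(abs(C[...,1]-y0)<12); kc=c&(abs(C[...,1]-y0)<12)
    print(y0,C[k][:,0].min().round(1),C[k][:,0].max().round(1),"cab",C[kc][:,0].min().round(1))
E
```

```text
time: 25.05
tool_pos: [446.4, -161.4, 65.5]
tcp_rot: [-179.9, 0.5, 2.8]
ft_force: [-0.9, -1.1, -0.7]
finger_gap: 0.1
grip_force: 0.0
time: 25.47
tool_pos: [434.9, -164.6, 181.5]
tcp_rot: [179.8, -0.3, 2.8]
ft_force: [0.5, -0.5, -1.0]
finger_gap: 0.4
grip_force: 0.0
((647.306396484375, -154.27099609375), (24.128984451293945, 291.48260498046875), 2.7759816646575928) 25.5667
-80 640.7 656.0 cab 656.1
-160 644.6 660.3 cab 660.1
-240 649.0 661.7 cab 664.0
```

View pics/end.png

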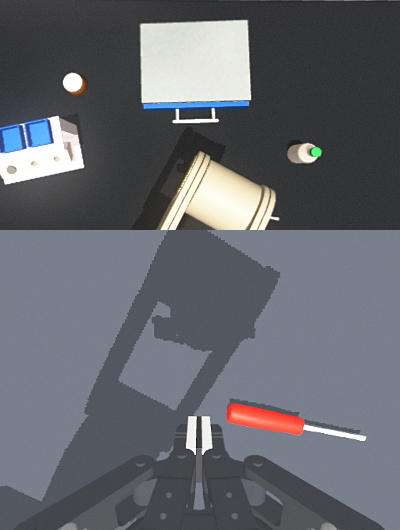

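Top half: the blue front is flush against the cabinet, with bottle, jar and plug in place. The bottom half shows the screwdriver undisturbed. One numeric check of the gap with the wrist camera before handing in.

```bash
python3 -m handwheel '[[0.03,0,-0.02,0,7,0,0],[0.03,0,-0.02,0,7,0,0],[0.03,0,-0.02,0,7,0,0],[0,0,-0.02,0,7,0,0],[0,0,0,0,0,0,0],[0,0,0,0,0,0,0]]' && python3 - <<'E'
from h import *
E=ext("wrist"); p,d=r.snapshot("wrist"); C=cloud(E,d); H,S,V=cv2.split(cv2.cvtColor(p,cv2.COLOR_BGR2HSV)); cv2.imwrite("pics/chk.png",p)
u=int(np.median(np.nonzero((H>100)&(H<130)&(S>150))[1])) ; print(u)
for v in range(384):
    x,y,z=C[v,u]
    if 625<x<685 and z>0: print(v,C[v,u].round(1),H[v,u],S[v,u],V[v,u])
E
```

```text
time: 26.07
tool_pos: [505.4, -159.9, 265.3]
tcp_rot: [180.0, -27.8, 2.7]
ft_force: [0.3, -0.3, 1.0]
finger_gap: 0.2
grip_force: 0.0
256
82 [ 684.5 -153.4   99.3] 68 4 244
83 [ 683.2 -153.5   99.6] 75 4 244
84 [ 682.  -153.5   99.6] 70 3 243
85 [ 681.  -153.6   99.3] 53 4 244
86 [ 679.8 -153.7   99.4] 60 3 245
87 [ 678.6 -153.7   99.7] 60 3 244
88 [ 677.3 -153.8   99.8] 70 3 245
89 [ 675.8 -153.8  100.6] 60 3 244
90 [ 674.2 -153.9  101.7] 68 4 244
91 [ 674.  -153.9   99.7] 53 4 245
92 [ 672.9 -154.    99.6] 60 4 246
93 [ 672.2 -154.    98.8] 60 4 246
94 [ 670.7 -154.1   99.5] 70 3 245
95 [ 669.6 -154.1   99.5] 53 4 245
96 [ 667.8 -154.2  100.8] 60 3 245
97 [ 667.2 -154.2   99.7] 70 3 244
98 [ 665.9 -154.3  100.2] 70 3 244
99 [ 664.5 -154.3  100.7] 60 3 243
100 [ 664.7 -154.4   97.7] 54 5 244
101 [ 662.4 -154.4  100.3] 53 4 244
102 [ 661.5 -154.5  100. ] 53 4 251
103 [ 660.6 -154.5   99.5] 73 7 248
104 [ 660.1 -154.6   98. ] 60 3 78
105 [ 660.3 -154.6   95.1] 60 3 91
106 [ 660.3 -154.6   92.3] 102 11 113
107 [ 660.3 -154.6   89.9] 83 10 106
108 [ 664.4 -154.5   77.4] 18 103 230
109 [ 
[... 760 characters left out ...]
108 187 131
129 [ 644.6 -155.4   64. ] 108 188 130
130 [ 645.  -155.5   59.5] 109 182 132
131 [ 644.7 -155.5   57. ] 108 195 128
133 [ 645.2 -155.5   48.4] 108 181 134
134 [ 644.6 -155.5   46.5] 107 189 131
135 [ 644.6 -155.6   42.5] 107 192 130
136 [ 644.8 -155.6   38.2] 107 183 128
137 [ 645.  -155.6   33.7] 108 185 127
138 [ 645.  -155.6   29.6] 109 178 133
139 [ 644.7 -155.6   26.6] 108 198 126
140 [ 645.1 -155.6   21.3] 108 191 136
141 [ 644.7 -155.7   18.3] 109 169 115
144 [ 646.  -155.7    0.7] 114 34 75
146 [ 6.433e+02 -1.558e+02  4.000e-01] 110 31 73
148 [ 6.406e+02 -1.560e+02  3.000e-01] 100 34 68
151 [ 636.3 -156.2    0.7] 120 34 68
153 [ 6.336e+02 -1.563e+02  6.000e-01] 116 31 57
```

```bash
python3 -c "
from bench import r
print(r.hand_in())"
```

```text
the job is handed in; nothing more can be done
None
```

Both pins lie flat in the compartments of their own kind and the drawer is pushed to its stop (front about 1.5 mm from the cabinet by the wrist camera); the bottle, jar, screwdriver and plug look unmoved, and the job was handed in at about 26 s with no verdict returned.

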